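Sort the fittings, then hold the chest lid open

ROBOT

A 6-joint arm with a two-finger parallel gripper is mounted at the origin on the work surface. World frame = base frame: x ahead of the robot, y to its left, z up, the work surface at z = 0. Lengths are in m, angles in rad, forces in N, time in s.
With the tool pointing down it reaches from about 0.35 to 0.975 m from the base axis. Payload 4.9 kg.
Tool frame: the origin (TCP) lies midway between the tips of the shut fingers; the grasp point (between the pads) lies 19 mm behind it; z points along the fingers, y is the direction in which the jaws open and shut (so a half turn about z gives the same grasp; the last joint's range is limited). The gripper opens to 85 mm and grips with 20 to 120 N. Pads are 22 mm wide; open, the fingers measure 114 mm over their backs; the gripper's body (76 mm by 85 mm) begins 54 mm behind the grasp point. The pads swing forward as they close: fully open they stand 13 mm farther back than shut.
Start: joints at [-1.302, 0.053, 1.613, -0, 1.476, -0.119], TCP at [0.236, -0.579, 0.193] pointing down, gripper open.
Joint ranges: [-3.01, 3.01], [-1.01, 2.22], [0.06, 2.58], [-1.02, 4.17], [0.09, 2.62], [-3.14, 3.14]. Speed limits (rad/s): [2.57, 2.57, 3.14, 3.14, 3.14, 3.14].

INTERFACE

Orientations are given as a unit quaternion [w, x, y, z].
In Python, from plant import state, grab_frame, camera_params, job_done, boxes_of gives the robot as it stands.
- The arm moves only by the tool step_arm, never from a script. Its argument "steps" is a list of rows, each a list of 4 numbers: the shift along the tool's x, y, z in mm, then the turn about the tool's z in degrees. A call has 1 to 8 rows; each row shifts and turns the pose as measured when the row begins, along the tool's axes as they then stand; what a row does not reach is not made up. A row lasts 1/10 s, in which the tool goes at most 50 mm and 8.59 degrees, less where a joint would pass 70% of its speed; a pose out of reach is approached as far as the arm can. A call is refused whole if a number of a shift passes 50 or a number of a turn 8.59, either way. A call with a gripper value outside its range is refused whole. "claw" is the opening in per cent of the stroke, from 0 (shut) to 100 (fully open), set as the call begins (left out, the last holds). The fingers move at their own pace and stop on an object; the grip force is fixed at half the most. Time passes only in rows, so rows that do not move let the fingers close. It gives the time, the measured TCP pose, the force and the opening at its end, in the units of the state.
- state(): the state, without advancing time (a new reading comes with each control period).
- grab_frame(name): name is "scene" or "top" or "wrist"; returns (picture, depth): 384x512x3 uint8, red, green, blue; 384x512 float32, m along the optical axis (not along the pixel's ray), 0 where there is no reading.
- camera_params(name): a dict with "mtx" (3x3 intrinsics, pixels), "extrinsics" (4x4, takes a point from camera to world coordinates); the wrist camera has in their place "T_tool_cam" (4x4, takes a point from camera to tool coordinates, whose origin is the TCP and whose axes are the flange's). Camera axes: x right, y down, z forward; pixel columns grow to the right and rows downward; lengths in m; the calibration is good to about 2 mm. A picture is of the moment at which its call begins: read the wrist's pose just before it. camera_params takes no time and is no camera call.
- job_done(): hands the job in, once; it reports no verdict.
Trained networks look in the newest picture that a camera, given by its name, has taken for a name from the list of things; names that differ only in an ending like _2 or _b are one class to them, and where a whole thing is asked for, a point or a joint stands for the part that bears it (a point fixed in the world has none). Each returns a list of dicts, best first, with "p" (0 to 1); they miss things now and then, are a little off and sometimes report something else, mostly with a low value. They report only what shows in the picture. A call takes as long as a camera call.
- boxes_of(camera, label): "box" ([left, top, width, height] in pixels, round what is visible of it).
The state is a dict: "time": time; "joint_pos": joint angles; "joint_vel": joint speeds; "joint_efforts": joint torques, N m; "tool_pos": TCP position; "tool_rot": TCP orientation; "contact_force": force on the tool from outside, world axes, zero at the start; "ft_torque": the same for the moment, N m; "gripper_width": opening from 0.0 (shut) to 1.0 (fully open).
Only numpy, scipy, OpenCV 4.12 (cv2) and the standard library are available. Lean on these libraries where they do the work, as an engineer would, in place of code of your own. Each camera call takes 0.05 s, during which the arm holds its last target. There are 200 camera calls.

TASK

Help pack up the bench: put the two loose drawer knobs into the tray that already has a knob in it and the two loose wedges into the tray that already has a wedge in it, leaving the mallet, the chisel and the offcut block where they are. Then raise the lid of the wooden chest to about 60 degrees from closed (two thirds of the way to upright) and keep holding it there, still, so that a workmate can set the trays inside: the lid falls shut if let go, so finish while holding it.

Things in the scene. Friction and masses are not known exactly. Their poses are not given: they have to be found in the camera images.
- knob1_mid (a point): loose turned wooden drawer knob like a mushroom, standing upright on the bench; 32 mm high, round cap 36 mm across between 17 and 28 mm above its foot, foot 26 mm across; about 20 g; point at its centre, 16 mm above its underside; z is its axis
- knob2_mid (a point): loose turned wooden drawer knob like a mushroom, standing upright on the bench; 32 mm high, round cap 36 mm across between 17 and 28 mm above its foot, foot 26 mm across; about 20 g; point at its centre, 16 mm above its underside; z is its axis
- knob1: the same knob, origin at the centre of its underside
- knob2: the same knob, origin at the centre of its underside
- wedge1_mid (a point): loose wooden wedge lying flat on the bench, 80 mm long along its x, 26 mm wide along its y with upright parallel sides, height rising from 8 mm at its -x end to 24 mm at its +x end; about 25 g; point at the middle of its length and width, 8 mm above its underside (there it is 16 mm high)
- wedge2_mid (a point): loose wooden wedge lying flat on the bench, 80 mm long along its x, 26 mm wide along its y with upright parallel sides, height rising from 8 mm at its -x end to 24 mm at its +x end; about 25 g; point at the middle of its length and width, 8 mm above its underside (there it is 16 mm high)
- wedge1: the same wedge, origin at the centre of its underside
- wedge2: the same wedge, origin at the centre of its underside
- tray_knobs: open plywood tray fixed on the bench, 160 mm (its x) by 140 mm (its y), 45 mm high, walls and floor 6 mm thick; origin at the centre of its underside; one knob like the loose ones is fixed standing in it at x = +50 mm, y = 0; the rest of its floor is free
- tray_wedges: the other tray, same make and size; origin at the centre of its underside; one wedge like the loose ones is fixed in it, lying along the tray's y against the +x wall (x from +46 to +72 mm); the rest of its floor is free
- chest: brown wooden chest fixed on the bench, 200 mm deep (its x) by 320 mm wide (its y), 100 mm high without its lid; origin at the centre of its underside; its front (-x) faces the robot
- lid (a joint): angle of the chest's lid in rad, 0 closed, growing as its front edge rises, stop at 1.4; 60 degrees is 1.047. The lid is a flat board 200 x 320 x 12 mm, about 0.3 to 0.6 kg, free-swinging, falls shut by its weight. It turns about an axis along the chest's y through lid_hinge
- lid_hinge (a point): point on the lid's hinge line, at the middle of the chest's rear (+x) top edge; fixed, axes as the chest's (its y is the hinge line)
- lid_handle (a point): grip point on the lid's handle: a round wooden peg 20 mm thick that sticks out 58 mm from the middle of the lid's front edge, along the lid's -x; this point is on its axis, 30 mm out from the edge, 230 mm from the hinge line and 6 mm above the lid's underside; moves with the lid; axes are the lid's. Nothing is beside or below it to at least 25 mm except the chest's front wall behind it
- mallet: mallet with a black rubber head and a wooden handle, lying on the bench, to be left alone; origin under the handle, centre of the head 100 mm along its +x
- chisel: chisel with a red handle, lying on the bench, to be left alone; 236 mm long, origin where blade meets handle
- offcut: block of wood 110 x 50 x 40 mm, to be left alone; origin at the centre of its underside

How it is judged:
By the outcome, as a careful person would: the job done as asked, in the order asked, and still so for the second after the job is handed in, while the arm keeps its last pose, push and grip.
It also fails if it takes over 72 s, if anything falls off the work surface, if the arm or the gripper's body presses on something with over 40 N, if the wrist force passes 120 N, or if a joint passes its speed limit or range.

## Working session

There is one attempt and no reset: what is moved stays moved. The work goes in short steps, Python scripts to look and compute and a tool call to move; the robot and the scene stay as the last step left them, time stands still between calls to the robot, and variables do not carry over. Pictures are saved under pics/ and viewed, about 8 in all and at most 12, crops included, and the job is handed in when it is done.

Besides the shell and the picture viewer there is one more tool, called as name(argument=value, ...), one argument or row to a line, values as JSON. step_arm: Moves the arm, as the interface text tells. Its arguments: {"type":"object","properties":{"steps":{"type":"array"},"claw":{"type":"number"}},"required":["steps"]}

```bash
ls; mkdir -p pics; cat > h.py <<'E'
import numpy as np, cv2
from plant import state, grab_frame, camera_params, job_done, boxes_of
from scipy.spatial.transform import Rotation as R
def tool():
    s=state(); T=np.eye(4); q=s["tool_rot"]
    T[:3,:3]=R.from_quat([q[1],q[2],q[3],q[0]]).as_matrix(); T[:3,3]=s["tool_pos"]; return T
def cloud(name):
    T=tool(); im,d=grab_frame(name); p=camera_params(name)
    E=p["extrinsics"] if "extrinsics" in p else T@np.array(p["T_tool_cam"])
    K=np.array(p["mtx"]); E=np.array(E)
    v,u=np.mgrid[:d.shape[0],:d.shape[1]]
    c=np.stack([(u-K[0,2])/K[0,0]*d,(v-K[1,2])/K[1,1]*d,d],-1)
    w=c@E[:3,:3].T+E[:3,3]; w[d==0]=np.nan
    return im,w
def save(im,f): cv2.imwrite("pics/"+f,im[:,:,::-1])
E
python3 - <<'E'
from h import *
np.set_printoptions(precision=3,suppress=True)
print(state())
a,w=cloud("top"); np.save("top.npy",w); save(a,"top1.png")
for l in ["knob1","wedge1","tray_knobs","tray_wedges","chest","lid_handle","mallet","chisel","offcut"]:
    for r in boxes_of("top",l):
        x,y,ww,hh=r["box"]; u,v=int(x+ww/2),int(y+hh/2)
        print(l,round(r["p"],2),np.round(r["box"]),w[v,u])
b,w2=cloud("scene"); np.save("scene.npy",w2); save(b,"scene1.png")
E
```

```text
pics
{'time': 0.0, 'joint_pos': array([-1.302,  0.053,  1.614,  0.   ,  1.476, -0.119]), 'joint_vel': array([ 0.001,  0.   ,  0.   ,  0.001, -0.   , -0.001]), 'joint_efforts': array([  0.   , -39.369, -37.017,  -0.   ,   0.007,  -0.   ]), 'tool_pos': array([ 0.236, -0.578,  0.191]), 'tool_rot': array([-0.001,  0.981,  0.193, -0.   ]), 'contact_force': array([-0.269,  0.421, -0.824]), 'ft_torque': array([0.031, 0.03 , 0.028]), 'gripper_width': 0.9993612926836707}
knob1 0.5 [296. 206.  13.   7.] [0.467 0.006 0.03 ]
wedge1 0.86 [161. 199.  20.  26.] [0.46  0.364 0.018]
wedge1 0.73 [249. 200.  13.  30.] [0.454 0.134 0.017]
wedge1 0.55 [ 90. 103.  41. 101.] [0.628 0.546 0.002]
tray_knobs 0.74 [252. 120.  59.  65.] [0.629 0.06  0.007]
tray_wedges 0.97 [185. 119.  58.  60.] [0.642 0.253 0.005]
tray_wedges 0.29 [255. 119.  54.  64.] [0.633 0.06  0.005]
chest 0.71 [351. 128. 148. 104.] [ 0.537 -0.294  0.111]
chest 0.67 [ 90. 102.  42. 102.] [ 0.63   0.546 -0.004]
chest 0.6 [184. 118.  58.  61.] [0.639 0.253 0.003]
chest 0.45 [169. 250.  87.  16.] [0.338 0.25  0.016]
lid_handle 0.71 [361. 126. 133. 104.] [ 0.542 -0.302  0.11 ]
mallet 0.89 [ 91. 102.  41. 103.] [ 0.63   0.543 -0.003]
chisel 0.66 [168. 254.  86.  10.] [0.332 0.253 0.016]
chisel 0.64 [364. 124. 133. 106.] [ 0.542 -0.309  0.112]
offcut 0.96 [340. 234.  46.  18.] [ 0.378 -0.152  0.038]
offcut 0.37 [255. 118.  55.  68.] [0.63  0.055 0.006]
```

```bash
python3 - <<'E'
import cv2
a=cv2.imread("pics/top1.png"); cv2.imwrite("pics/top1b.png",cv2.resize(a[90:290,60:512],(800,354),interpolation=cv2.INTER_CUBIC))
E
```

```text
(no output)
```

View pics/top1b.png

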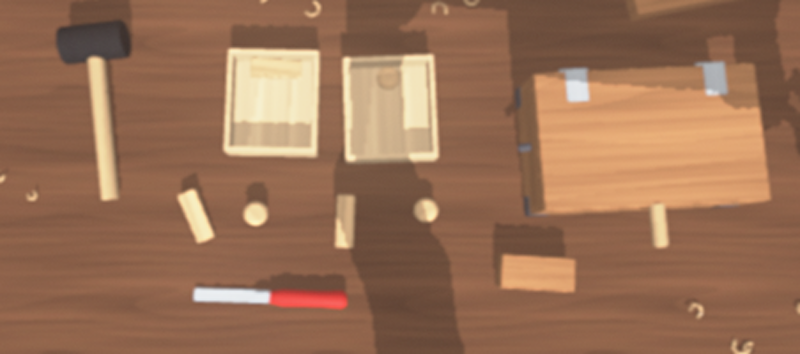

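View pics/scene1.png

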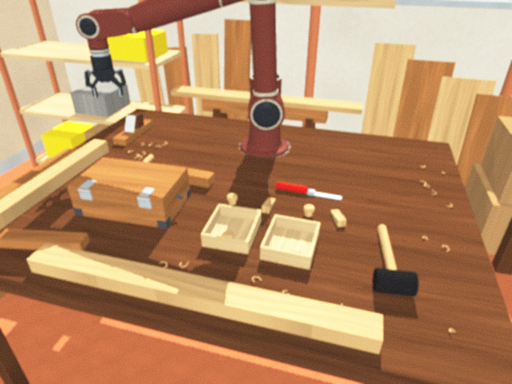

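Top view: wedge tray at left (around 271,105, wedge at its far side), knob tray right of it (389,105), loose wedges at (196,215) and (345,221), knobs at (256,214) and (426,210). The chest handle is at (659,226) and the offcut at (538,273). The scene view agrees with this.

```bash
python3 - <<'E'
from h import *
np.set_printoptions(precision=3,suppress=True)
w=np.load("top.npy"); z=w[...,2]
print("bench z",np.nanmedian(z[250:290,60:160]))
m=(np.nan_to_num(z)>0.010).astype(np.uint8); m[:90]=0
n,l,st,c=cv2.connectedComponentsWithStats(m)
for i in range(1,n):
    if st[i,4]<20: continue
    P=w[l==i]; r=cv2.minAreaRect((P[:,:2]*1000).astype(np.float32))
    print(i,st[i],"rect c",np.round(r[0]),"size",np.round(r[1]),"ang",round(r[2],1),"z",np.nanpercentile(P[:,2],[5,50,95]))
# tops of trays and lid
for nm,sl,lo,hi in [("trayW",np.s_[110:190,178:248],.035,.06),("trayK",np.s_[110:190,248:316],.035,.06),("lid",np.s_[110:240,340:512],.1,.13),("handle",np.s_[200:235,415:450],.09,.13)]:
    Q=w[sl].reshape(-1,3); Q=Q[(Q[:,2]>lo)&(Q[:,2]<hi)]
    r=cv2.minAreaRect((Q[:,:2]*1000).astype(np.float32)); print(nm,np.round(r[0]),np.round(r[1]),round(r[2],1),np.median(Q[:,2]))
E
```

```text
bench z -0.000535649201152788
2 [416  90  54  11 306] rect c [ 794. -402.] size [152.  30.] ang 89.7 z [0.012 0.028 0.032]
3 [  92  101   43  102 1643] rect c [625. 520.] size [278. 102.] ang 5.3 z [0.02  0.037 0.06 ]
4 [ 187  118   54   60 1149] rect c [637. 247.] size [141. 162.] ang 88.8 z [0.014 0.035 0.047]
5 [254 121  54  61 908] rect c [627.  64.] size [162. 140.] ang 1.9 z [0.016 0.041 0.047]
6 [  352   125   144   105 11040] rect c [ 542. -299.] size [263. 339.] ang 2.9 z [0.067 0.111 0.114]
42 [161 197  17  27 232] rect c [463. 367.] size [73. 27.] ang 21.7 z [0.011 0.017 0.024]
44 [251 200  10  27 212] rect c [457. 132.] size [25. 72.] ang 90.0 z [0.011 0.017 0.024]
45 [294 202  14  14 140] rect c [469.   9.] size [34. 35.] ang 16.6 z [0.024 0.03  0.034]
46 [198 204  14  13 138] rect c [464. 271.] size [35. 32.] ang 45.8 z [0.027 0.031 0.035]
53 [341 234  45  21 815] rect c [ 373. -157.] size [111.  50.] ang 86.1 z [0.035 0.039 0.042]
56 [204 254  52  11 420] rect c [335. 203.] size [139.  27.] ang 87.1 z [0.014 0.023 0.027]
64 [ 257  305  133   79 5383] rect c [134.  45.] size [233. 143.] ang 7.2 z [0.251 0.388 0.649]
trayW [637. 247.] [141. 161.] 88.7 0.043947568415768745
trayK [627.  64.] [162. 140.] 1.9 0.04361269213795915
lid [ 543. -307.] [263. 322.] 2.9 0.11124690433834028
handle [ 448. -311.] [88. 73.] 89.8 0.11157602310245551
```

```bash
python3 - <<'E'
from h import *
np.set_printoptions(precision=4,suppress=True)
w=np.load("top.npy"); z=w[...,2]
for nm,(x,y) in {"wL":(.463,.367),"wR":(.457,.132)}.items():
    P=w.reshape(-1,3); P=P[(np.hypot(P[:,0]-x,P[:,1]-y)<.05)&(P[:,2]>.006)]
    r=cv2.minAreaRect((P[:,:2]*1000).astype(np.float32)); 
    c,*_=np.linalg.lstsq(np.c_[P[:,0]-x,P[:,1]-y,np.ones(len(P))],P[:,2],rcond=None)
    print(nm,r,"grad",c,np.degrees(np.arctan2(c[1],c[0])))
P=w.reshape(-1,3); L=P[(P[:,2]>.1)&(P[:,2]<.125)&(P[:,0]>.3)&(P[:,1]<-.1)&(P[:,1]>-.5)]
th=np.radians(2.9); ex=np.array([np.cos(th),np.sin(th)]); ey=np.array([-ex[1],ex[0]])
c0=np.array([.543,-.307]); a=(L[:,:2]-c0)@ex; b=(L[:,:2]-c0)@ey
print("a",np.percentile(a,[0.1,1,99,99.9]),"b",np.percentile(b,[.1,1,99,99.9]))
h=a<-0.085; print("handle b range",b[h].min(),b[h].max(),a[h].min(),np.median(L[h,2]),np.percentile(L[:,2],[5,50,95]))
for s in (-.13,-.1,-.07,-.05,.05,.07,.1,.13):
    k=abs(b-s)<.01; print(s,np.percentile(a[k],[1,99]))
c=np.polyfit(L[h,1],L[h,0],1) 
for t in (-.12,-.1,-.09): 
    k=abs(a-t)<.004; print(t,np.median(b[k]),b[k].min(),b[k].max())
E
```

```text
wL ((460.1438903808594, 365.73895263671875), (77.87931823730469, 27.2526798248291), 22.41379165649414) grad [0.1566 0.1237 0.0156] 38.30223963966498
wR ((453.108154296875, 133.60305786132812), (25.69391441345215, 81.11772918701172), 87.5627670288086) grad [ 0.178  -0.0004  0.0159] -0.1435581092655173
a [-0.1291 -0.1031  0.1246  0.1305] b [-0.1593 -0.1558  0.1594  0.1606]
handle b range -0.008432426945112113 0.01150334113912012 -0.13194043431922867 0.11296202990329846 [0.1082 0.1112 0.1142]
-0.13 [-0.0736  0.1245]
-0.1 [-0.0723  0.1274]
-0.07 [-0.0728  0.1233]
-0.05 [-0.0724  0.1229]
0.05 [-0.0721  0.1228]
0.07 [-0.0731  0.1245]
0.1 [-0.0719  0.1288]
0.13 [-0.0725  0.1245]
-0.12 0.004799537257444586 -0.007596477362735489 0.011344336174975283
-0.1 0.0056322517795445925 -0.007127949139387778 0.010255874708889817
-0.09 0.003011787890422688 -0.008432426945112113 0.01150334113912012
```

```bash
cat >> h.py <<'E'
def plan(*wps, start=None, vmax=46., wmax=8.):
    """waypoints (x,y,z mm, yaw deg); prints rows in tool axes"""
    T=tool(); p=T[:3,3]*1000; psi=np.degrees(np.arctan2(T[1,0],T[0,0]))
    print("now",np.round(p,1),"yaw",round(psi,1),"w",round(state()["gripper_width"]*85,1),"t",round(state()["time"],2))
    if start is not None: p,psi=np.array(start[:3],float),start[3]
    for q in wps:
        d=np.array(q[:3])-p; dy=(q[3]-psi+180)%360-180
        n=int(max(1,np.ceil(np.linalg.norm(d)/vmax),np.ceil(abs(dy)/wmax))); rows=[]
        for i in range(n):
            a=np.radians(psi+dy*i/n); c,s=np.cos(a),np.sin(a); v=d/n
            rows.append([round(c*v[0]+s*v[1]),round(s*v[0]-c*v[1]),round(-v[2]),round(-dy/n,1)])
        print(q,rows); p=np.array(q[:3],float); psi=q[3]
E
python3 -c "
from h import *
plan((469,9,150,92))"
```

```text
now [ 236.3 -578.6  192.5] yaw 22.2 w 84.9 t 0.55
(469, 9, 150, 92) [[31, -33, 3, np.float64(-5.0)], [34, -30, 3, np.float64(-5.0)], [36, -27, 3, np.float64(-5.0)], [39, -23, 3, np.float64(-5.0)], [40, -20, 3, np.float64(-5.0)], [42, -16, 3, np.float64(-5.0)], [43, -13, 3, np.float64(-5.0)], [44, -9, 3, np.float64(-5.0)], [45, -5, 3, np.float64(-5.0)], [45, -1, 3, np.float64(-5.0)], [45, 3, 3, np.float64(-5.0)], [45, 7, 3, np.float64(-5.0)], [44, 11, 3, np.float64(-5.0)], [43, 14, 3, np.float64(-5.0)]]
```

step_arm(
  steps=[
    [31, -33, 1, -5],
    [34, -30, 1, -5],
    [36, -27, 1, -5],
    [39, -23, 1, -5],
    [40, -20, 1, -5],
    [42, -16, 2, -5],
    [43, -13, 3, -5],
  ],
)

```text
time: 1.25
tool_pos: [0.3506, -0.2791, 0.1821]
tool_rot: [0.002, 0.874, 0.485, 0.0]
contact_force: [0.3, 0.1, 0.2]
gripper_width: 0.999
```

step_arm(
  steps=[
    [44, -9, 3, -5],
    [45, -5, 3, -5],
    [45, -1, 3, -5],
    [45, 3, 3, -5],
    [45, 7, 5, -5],
    [44, 11, 5, -5],
    [43, 14, 6, -5],
    [0, 0, 0, 0],
  ],
)

```text
time: 2.05
tool_pos: [0.4628, 0.0349, 0.1555]
tool_rot: [0.006, 0.676, 0.737, 0.002]
contact_force: [-0.5, 0.5, 0.3]
gripper_width: 1.001
```

```bash
python3 - <<'E'
from h import *
plan((469,9,150,92))
a,w=cloud("wrist"); save(a,"w1.png")
P=w.reshape(-1,3); P=P[(P[:,2]>.02)&(P[:,2]<.04)&(np.hypot(P[:,0]-.469,P[:,1]-.009)<.05)]
print(len(P),cv2.minEnclosingCircle((P[:,:2]*1000).astype(np.float32)),P.mean(0))
E
```

```text
now [462.8  34.9 155.5] yaw 94.9 w 85.1 t 2.05
(469, 9, 150, 92) [[-26, 4, 5, np.float64(2.9)]]
1001 ((470.5491943359375, 8.230429649353027), 17.89100456237793) [0.4701088  0.01000576 0.03060188]
```

step_arm(
  steps=[
    [-26, 6, 20, 2.9],
    [0, 0, 40, 0],
    [0, 0, 35, 0],
    [0, 0, 20, 0],
    [0, 0, 0, 0],
  ],
  claw=80,
)

```text
time: 2.6
tool_pos: [0.4752, 0.0005, 0.0419]
tool_rot: [0.011, 0.699, 0.715, 0.004]
contact_force: [-0.3, 0.1, 0.0]
gripper_width: 0.799
```

```bash
python3 -c "
from h import *
plan((470,9,4,92))"
```

```text
now [475.2   0.5  41.9] yaw 91.3 w 67.9 t 2.6
(470, 9, 4, 92) [[9, -5, 38, np.float64(-0.7)]]
```

step_arm(
  steps=[
    [8, -4, 5, -0.7],
    [0, 0, 10, 0],
    [0, 0, 10, 0],
    [0, 0, 6, 0],
    [0, 0, 3, 0],
    [0, 0, 0, 0],
  ],
)

```text
time: 3.2
tool_pos: [0.4748, 0.0063, 0.0101]
tool_rot: [0.014, 0.695, 0.719, 0.006]
contact_force: [-0.8, -0.1, -1.3]
gripper_width: 0.8
```

```bash
python3 -c "
from h import *
plan((470,9,4,92))"
```

```text
now [474.8   6.3  10.1] yaw 91.9 w 68.0 t 3.2
(470, 9, 4, 92) [[3, -5, 6, np.float64(-0.1)]]
```

step_arm(
  steps=[
    [3, -5, 4, 0],
    [0, 0, 2, 0],
    [0, 0, 0, 0],
  ],
)

```text
time: 3.5
tool_pos: [0.4702, 0.0093, 0.0041]
tool_rot: [0.015, 0.695, 0.719, 0.006]
contact_force: [-0.1, 0.5, 0.0]
gripper_width: 0.8
```

step_arm(
  steps=[
    [0, 0, 0, 0],
    [0, 0, 0, 0],
    [0, 0, 0, 0],
    [0, 0, 0, 0],
    [0, 0, 0, 0],
    [0, 0, -15, 0],
    [0, 0, -35, 0],
    [0, 0, -35, 0],
  ],
  claw=0,
)

```text
time: 4.3
tool_pos: [0.4628, 0.0109, 0.0855]
tool_rot: [0.01, 0.695, 0.719, 0.002]
contact_force: [0.1, -0.1, -0.9]
gripper_width: 0.002
```

```bash
python3 - <<'E'
s=open("h.py").read().replace("""            a=np.radians(psi+dy*i/n); c,s=np.cos(a),np.sin(a); v=d/n
            rows.append([round(c*v[0]+s*v[1]),round(s*v[0]-c*v[1]),round(-v[2]),round(-dy/n,1)])""",
"""            M=R.from_euler("z",psi+dy*i/n-psi0,degrees=True).as_matrix()@T[:3,:3]; v=M.T@d/n
            rows.append([int(round(k)) for k in v]+[float(round(-dy/n,1))])""").replace("""    if start""","""    psi0=psi; print("tool z",np.round(T[:3,2],3),"F",np.round(state()["contact_force"],1))
    if start""")
open("h.py","w").write(s)
from h import *
a=np.radians(1.9); c=np.array([627,64])
for l in ((-30,-30),(-30,30)):
    print(l,c+[l[0]*np.cos(a)-l[1]*np.sin(a),l[0]*np.sin(a)+l[1]*np.cos(a)])
plan((598,33,110,92),(598,33,30,92))
E
```

```text
(-30, -30) [598.01114887  33.02183817]
(-30, 30) [596.02183817  92.98885113]
now [462.8  10.9  85.5] yaw 91.9 w 0.2 t 4.3
tool z [ 0.017 -0.011 -1.   ] F [ 0.1 -0.1 -0.9]
(598, 33, 110, 92) [[4, 34, -6, -0.0], [4, 34, -6, -0.0], [4, 34, -6, -0.0], [4, 34, -6, -0.0]]
(598, 33, 30, 92) [[0, -1, 40, 0.0], [0, -1, 40, 0.0]]
```

Closed fully, so the grasp missed. Looking.

```bash
python3 - <<'E'
from h import *
a,w=cloud("wrist"); save(a,"w2.png"); np.save("w2.npy",w)
P=w.reshape(-1,3); P=P[(P[:,2]>.015)&(P[:,2]<.045)&(np.hypot(P[:,0]-.469,P[:,1]-.009)<.07)]
print(len(P),P.min(0) if len(P) else 0,P.max(0) if len(P) else 0, P.mean(0))
E
```

```text
1705 [ 0.45277544 -0.00953622  0.01769035] [0.48762147 0.02591246 0.03431016] [0.46995333 0.01011122 0.03046003]
```

View pics/w2.png

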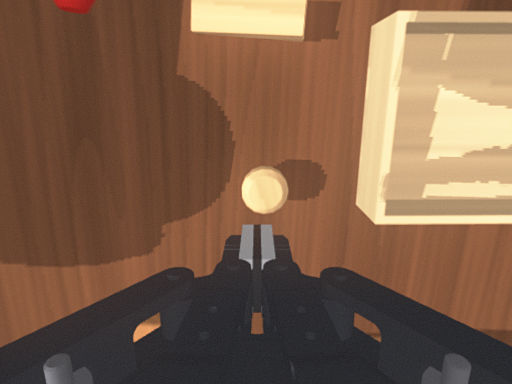

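The knob is still standing at pixel (265,190), undisturbed at (470,8) mm. The fingers probably had not closed before the lift. I'll reopen and retry, this time confirming the grip before lifting.

```bash
python3 - <<'E'
from h import *
p=camera_params("wrist"); T=np.linalg.inv(np.array(p["T_tool_cam"])); K=np.array(p["mtx"])
for q in ([0,0,0],[0,0,-.019]):
    c=T[:3,:3]@q+T[:3,3]; print(q,(K@c/c[2])[:2])
plan((470,8.5,60,92),(470,8.5,3,92))
E
```

```text
[0, 0, 0] [256.13068014 213.20453264]
[0, 0, -0.019] [256.10248808 225.1935524 ]
now [467.1  10.4  92.4] yaw 91.9 w -0.0 t 4.35
tool z [ 0.028 -0.012 -1.   ] F [ 3.  -0.2  3.6]
(470, 8.5, 60, 92) [[-2, 2, 32, -0.1]]
(470, 8.5, 3, 92) [[0, -1, 28, 0.0], [0, -1, 28, 0.0]]
```

step_arm(
  steps=[
    [-2, 2, 10, 0],
    [0, 0, 15, 0],
    [0, 0, 10, 0],
    [0, 0, 5, 0],
    [0, 0, 0, 0],
    [0, 0, 0, 0],
  ],
  claw=80,
)

```text
time: 4.95
tool_pos: [0.4711, 0.0075, 0.0502]
tool_rot: [0.015, 0.695, 0.719, 0.006]
contact_force: [0.2, -0.6, 1.1]
gripper_width: 0.796
```

```bash
python3 -c "
from h import *
plan((470,8.5,3,92))"
```

```text
now [471.1   7.5  50.2] yaw 91.9 w 67.6 t 4.95
tool z [ 0.029 -0.012 -0.999] F [ 0.2 -0.6  1.1]
(470, 8.5, 3, 92) [[1, -1, 24, -0.1], [1, -1, 24, -0.1]]
```

step_arm(
  steps=[
    [1, -1, 12, 0],
    [0, 0, 15, 0],
    [0, 0, 10, 0],
    [0, 0, 6, 0],
    [0, 0, 3, 0],
    [0, 0, 0, 0],
  ],
)

```text
time: 5.55
tool_pos: [0.4715, 0.0081, 0.001]
tool_rot: [0.015, 0.695, 0.719, 0.006]
contact_force: [0.2, -0.2, -0.8]
gripper_width: 0.795
```

step_arm(
  steps=[
    [0, 0, 0, 0],
    [0, 0, 0, 0],
    [0, 0, 0, 0],
    [0, 0, 0, 0],
    [0, 0, 0, 0],
    [0, 0, 0, 0],
    [0, 0, 0, 0],
    [0, 0, 0, 0],
  ],
  claw=0,
)

```text
time: 6.35
tool_pos: [0.4735, 0.0079, 0.0032]
tool_rot: [0.017, 0.695, 0.719, 0.007]
contact_force: [-0.2, 0.6, 0.0]
gripper_width: -0.0
```

```bash
python3 - <<'E'
from h import *
a,w=cloud("wrist"); b,_=cloud("scene"); 
save(np.hstack([cv2.resize(a,(400,300)),cv2.resize(b[130:250,150:310],(400,300))]),"w3.png"); np.save("w3.npy",w)
P=w.reshape(-1,3); k=(P[:,2]>.015)&(P[:,2]<.045)&(np.hypot(P[:,0]-.469,P[:,1]-.009)<.07); P=P[k]
print(len(P),P.min(0),P.max(0), P.mean(0), state()["gripper_width"])
E
```

```text
2188 [ 0.45266496 -0.00089184  0.01559548] [0.48774602 0.02616233 0.03361855] [0.46907585 0.01694199 0.02951786] 0.0009947928732224815
```

View pics/w3.png

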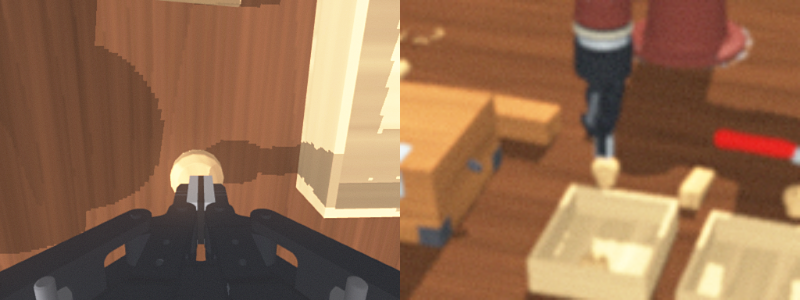

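```bash
python3 - <<'E'
from h import *
np.set_printoptions(precision=4,suppress=True)
w=np.load("w3.npy"); T=tool(); t=(w-T[:3,3])@T[:3,:3]
print(T[:3,3], np.array(camera_params("wrist")["T_tool_cam"]), camera_params("wrist")["mtx"])
for u in (250,262):
  for v in range(205,290,5): print(u,v,w[v,u],"tool",t[v,u])
E
```

```text
[0.4735 0.0079 0.0032] [[ 0.0007 -0.9655 -0.2605  0.0648]
 [ 1.      0.0005  0.0011  0.0001]
 [-0.0009 -0.2605  0.9655 -0.1813]
 [ 0.      0.      0.      1.    ]] [[324.383    0.     256.7093]
 [  0.     324.383  187.2628]
 [  0.       0.       1.    ]]
250 205 [0.469  0.0226 0.0314] tool [ 0.0145 -0.003  -0.0285]
250 210 [0.4691 0.0199 0.0312] tool [ 0.0118 -0.003  -0.0282]
250 215 [0.4692 0.0174 0.0315] tool [ 0.0092 -0.003  -0.0285]
250 220 [0.4692 0.0149 0.032 ] tool [ 0.0067 -0.003  -0.0289]
250 225 [0.4689 0.0178 0.0455] tool [ 0.0095 -0.0028 -0.0426]
250 230 [0.4688 0.0183 0.0522] tool [ 0.0098 -0.0026 -0.0492]
250 235 [0.4687 0.0182 0.0574] tool [ 0.0097 -0.0025 -0.0544]
250 240 [0.4687 0.0185 0.0629] tool [ 0.0099 -0.0024 -0.0599]
250 245 [0.4686 0.0181 0.0667] tool [ 0.0095 -0.0024 -0.0638]
250 250 [0.4685 0.0185 0.0717] tool [ 0.0098 -0.0023 -0.0688]
250 255 [0.4685 0.0183 0.0753] tool [ 0.0095 -0.0022 -0.0723]
250 260 [0.4684 0.0179 0.0784] tool [ 0.0091 -0.0021 -0.0755]
250 265 [0.4683 0.0191 0.0841] tool [ 0.0102 -0.002  -0.0811]
250 270 [0.4682 0.0201 0.0892] tool [ 0
[... 559 characters left out ...]
6  0.0026 -0.0486]
262 235 [0.4738 0.0187 0.0583] tool [ 0.01    0.0025 -0.0551]
262 240 [0.4735 0.0186 0.0629] tool [ 0.0098  0.0024 -0.0597]
262 245 [0.4732 0.019  0.0684] tool [ 0.0102  0.0023 -0.0653]
262 250 [0.473  0.019  0.0726] tool [ 0.0101  0.0023 -0.0695]
262 255 [0.4729 0.0184 0.0754] tool [ 0.0095  0.0022 -0.0723]
262 260 [0.4727 0.0184 0.0792] tool [ 0.0095  0.0022 -0.0761]
262 265 [0.4728 0.016  0.0785] tool [ 0.0071  0.0022 -0.0753]
262 270 [0.4728 0.0152 0.0805] tool [ 0.0062  0.0022 -0.0773]
262 275 [0.4727 0.0145 0.0828] tool [ 0.0055  0.0021 -0.0796]
262 280 [0.4724 0.0151 0.0869] tool [ 0.0061  0.0021 -0.0838]
262 285 [0.4725 0.0136 0.0875] tool [ 0.0045  0.0021 -0.0843]
```

The tips sit at z of about 40 mm, just above the knob cap, although the reported TCP is at 3 mm. I'll check that with the independent scene camera.

```bash
python3 - <<'E'
from h import *
np.set_printoptions(precision=3,suppress=True)
for cam in ("scene","top"):
    a,w=cloud(cam)
    k=(np.hypot(w[...,0]-.4735,w[...,1]-.008)<.03)&(w[...,2]>.005)
    z=w[k][:,2]; print(cam,k.sum(),np.histogram(z,bins=np.arange(.0,.16,.01)))
    if cam=="scene":
        gray=a.mean(-1); sat=a.max(-1).astype(int)-a.min(-1)
        for v in sorted(set(np.where(k)[0])):
            us=np.where(k[v])[0]; print(v,us.min(),us.max(),w[v,us].mean(0),"sat",sat[v,us].mean())
E
```

```text
scene 945 (array([13, 12, 26, 35,  9, 14, 21, 16,  4, 21, 11, 18, 19, 24, 27]), array([0.  , 0.01, 0.02, 0.03, 0.04, 0.05, 0.06, 0.07, 0.08, 0.09, 0.1 ,
       0.11, 0.12, 0.13, 0.14, 0.15]))
99 222 226 [ 0.456 -0.011  0.361] sat 95.8
100 220 233 [ 0.462 -0.001  0.361] sat 96.78571428571429
101 219 238 [0.467 0.007 0.36 ] sat 96.9
102 219 238 [0.473 0.009 0.359] sat 92.35
103 219 237 [0.477 0.009 0.358] sat 88.42105263157895
104 219 237 [0.481 0.01  0.356] sat 83.73684210526316
105 219 236 [0.486 0.01  0.354] sat 79.72222222222223
106 219 235 [0.487 0.009 0.352] sat 77.88235294117646
107 219 234 [0.49  0.008 0.35 ] sat 75.9375
108 219 232 [0.492 0.006 0.347] sat 77.0
109 219 232 [0.494 0.006 0.345] sat 77.64285714285714
110 220 231 [0.496 0.007 0.342] sat 77.25
111 220 230 [0.498 0.006 0.34 ] sat 76.54545454545455
112 221 232 [0.497 0.009 0.337] sat 75.6
113 221 230 [0.499 0.008 0.335] sat 76.0
114 220 230 [0.5   0.007 0.332] sat 75.85714285714286
115 221 227 [0.501 0.004 0.329] sat 74.85714285714286
116 222 228 [0.501 0.006 0.326] sat 73.6
117 222 224 [ 0.499 -0.001  0.321] sat 73.0
[... 3603 characters left out ...]
64
194 229 235 [0.467 0.008 0.035] sat 77.28571428571429
195 228 236 [0.47  0.009 0.033] sat 85.11111111111111
196 227 236 [0.476 0.009 0.032] sat 96.6
197 227 236 [0.48  0.011 0.031] sat 100.8
198 227 236 [0.483 0.012 0.029] sat 100.7
199 227 236 [0.483 0.012 0.025] sat 101.1
200 227 236 [0.484 0.012 0.022] sat 99.7
201 229 235 [0.482 0.013 0.017] sat 101.85714285714286
202 229 235 [0.478 0.011 0.01 ] sat 100.28571428571429
203 229 235 [0.48  0.012 0.007] sat 100.14285714285714
204 233 233 [0.485 0.017 0.007] sat 104.0
top 719 (array([0, 0, 0, 0, 0, 0, 0, 0, 0, 0, 0, 0, 0, 0, 0]), array([0.  , 0.01, 0.02, 0.03, 0.04, 0.05, 0.06, 0.07, 0.08, 0.09, 0.1 ,
       0.11, 0.12, 0.13, 0.14, 0.15]))
```

Both cameras agree: the real fingertips lie about 39 mm behind the reported TCP, so tip z ≈ tool z + 39 mm. I'll apply that offset and watch the contact force while descending.

step_arm(
  steps=[
    [0, -3, 0, 0],
    [0, 0, 0, 0],
    [0, 0, 8, 0],
    [0, 0, 10, 0],
    [0, 0, 8, 0],
    [0, 0, 4, 0],
    [0, 0, 1, 0],
    [0, 0, 0, 0],
  ],
  claw=80,
)

```text
time: 7.35
tool_pos: [0.47, 0.0075, -0.0321]
tool_rot: [0.016, 0.695, 0.719, 0.006]
contact_force: [0.1, 0.4, -0.5]
gripper_width: 0.801
```

step_arm(
  steps=[
    [0, 0, 2, 0],
    [0, 0, 0, 0],
    [0, 0, 0, 0],
    [0, 0, 0, 0],
    [0, 0, 0, 0],
    [0, 0, 0, 0],
  ],
  claw=0,
)

```text
time: 7.95
tool_pos: [0.4714, 0.0073, -0.0329]
tool_rot: [0.017, 0.695, 0.719, 0.007]
contact_force: [0.5, -0.2, -0.6]
gripper_width: 0.396
```

```bash
python3 - <<'E'
from h import *
plan((470,8.5,45,92),(597,33,45,92))
E
```

```text
now [471.4   7.3 -32.9] yaw 91.9 w 33.6 t 7.95
tool z [ 0.034 -0.013 -0.999] F [ 0.5 -0.2 -0.6]
(470, 8.5, 45, 92) [[0, 1, -39, -0.1], [0, 1, -39, -0.1]]
(597, 33, 45, 92) [[7, 43, 1, 0.0], [7, 43, 1, 0.0], [7, 43, 1, 0.0]]
```

step_arm(
  steps=[
    [0, 0, -10, 0],
    [0, 0, -30, 0],
    [0, 0, -25, 0],
    [0, 0, -8, 0],
    [4, 20, 0, 0],
    [5, 30, 0, 0],
    [5, 30, 0, 0],
    [4, 20, 0, 0],
  ],
)

```text
time: 8.75
tool_pos: [0.5684, 0.0301, 0.0468]
tool_rot: [0.017, 0.696, 0.718, 0.007]
contact_force: [0.1, -0.8, 0.5]
gripper_width: 0.393
```

step_arm(
  steps=[
    [2, 5, 0, 0],
    [0, 0, 0, 0],
  ],
)

```text
time: 8.95
tool_pos: [0.5748, 0.0327, 0.0466]
tool_rot: [0.016, 0.695, 0.718, 0.007]
contact_force: [0.0, 0.7, -0.4]
gripper_width: 0.389
```

```bash
python3 - <<'E'
from h import *
plan((598,33,40,92),(598,33,-27,92))
E
```

```text
now [574.8  32.7  46.6] yaw 91.9 w 33.0 t 8.95
tool z [ 0.033 -0.013 -0.999] F [ 0.   0.7 -0.4]
(598, 33, 40, 92) [[0, 23, 7, -0.1]]
(598, 33, -27, 92) [[0, -1, 33, 0.0], [0, -1, 33, 0.0]]
```

step_arm(
  steps=[
    [0, 20, 4, 0],
    [0, 2, 12, 0],
    [0, -1, 25, 0],
    [0, 0, 18, 0],
    [0, 0, 7, 0],
    [0, 0, 2, 0],
    [0, 0, 0, 0],
  ],
)

```text
time: 9.65
tool_pos: [0.589, 0.0317, -0.0269]
tool_rot: [0.013, 0.696, 0.718, 0.003]
contact_force: [0.7, -0.2, -0.1]
gripper_width: 0.396
```

```bash
python3 - <<'E'
from h import *
plan((598,33,-26,92))
E
```

```text
now [589.   31.7 -26.9] yaw 91.8 w 33.7 t 9.65
tool z [ 0.023 -0.013 -1.   ] F [ 0.7 -0.2 -0.1]
(598, 33, -26, 92) [[1, 9, -1, -0.2]]
```

step_arm(
  steps=[
    [1, 7, -1, 0],
    [0, 3, 0, 0],
    [0, 0, 0, 0],
  ],
)

```text
time: 9.95
tool_pos: [0.6011, 0.0331, -0.0232]
tool_rot: [0.014, 0.696, 0.718, 0.004]
contact_force: [1.2, 0.7, 0.7]
gripper_width: 0.395
```

step_arm(
  steps=[
    [0, 0, 0, 0],
    [0, 0, 0, 0],
    [0, 0, 0, 0],
    [0, 0, -10, 0],
    [0, 0, -30, 0],
    [0, 0, -30, 0],
    [0, 0, -10, 0],
    [0, 0, 0, 0],
  ],
  claw=56,
)

```text
time: 10.75
tool_pos: [0.5993, 0.0343, 0.062]
tool_rot: [0.015, 0.695, 0.718, 0.005]
contact_force: [-0.5, -0.0, 0.0]
gripper_width: 0.56
```

```bash
python3 - <<'E'
from h import *
a,w=cloud("wrist"); save(a,"w4.png")
P=w.reshape(-1,3); k=(P[:,2]>.028)&(P[:,2]<.043)&(abs(P[:,0]-.6)<.05)&(abs(P[:,1]-.05)<.05); P=P[k]
print(len(P),P.mean(0),cv2.minEnclosingCircle((P[:,:2]*1000).astype(np.float32)))
plan((500,200,60,92),(464,271,30,92))
E
```

```text
2715 [0.58999288 0.04089203 0.03649648] ((593.90283203125, 50.078575134277344), 64.60653686523438)
now [599.1  34.3  61.3] yaw 91.8 w 47.5 t 10.8
tool z [ 0.027 -0.014 -1.   ] F [ 0.5 -0.6  0.6]
(500, 200, 60, 92) [[34, -19, -1, -0.0], [34, -19, -1, -0.0], [34, -19, -1, -0.0], [34, -19, -1, -0.0], [34, -19, -1, -0.0]]
(464, 271, 30, 92) [[36, -17, 14, 0.0], [36, -17, 14, 0.0]]
```

step_arm(
  steps=[
    [25, -13, 0, 0],
    [40, -21, 0, 0],
    [43, -23, 0, 0],
    [43, -23, 5, 0],
    [40, -21, 5, 0],
    [25, -13, 5, 0],
    [12, -6, 5, 0],
    [0, 0, 0, 0],
  ],
  claw=80,
)

```text
time: 11.6
tool_pos: [0.4621, 0.2619, 0.0222]
tool_rot: [0.011, 0.697, 0.717, -0.002]
contact_force: [0.6, -0.2, 0.0]
gripper_width: 0.802
```

```bash
python3 - <<'E'
from h import *
a,w=cloud("wrist"); save(a,"w5.png")
P=w.reshape(-1,3); k=(P[:,2]>.022)&(P[:,2]<.04)&(np.hypot(P[:,0]-.464,P[:,1]-.271)<.035); P=P[k]
print(len(P),P.mean(0),cv2.minEnclosingCircle((P[:,:2]*1000).astype(np.float32)))
plan((465,271,30,92),(465,271,-33,92))
E
```

```text
2986 [0.46530837 0.27265807 0.03077584] ((465.50579833984375, 270.7666320800781), 17.95562744140625)
now [462.7 261.2  22.6] yaw 91.6 w 68.0 t 11.65
tool z [ 0.013 -0.019 -1.   ] F [ 0.3 -0.4  0.6]
(465, 271, 30, 92) [[10, 3, -8, -0.4]]
(465, 271, -33, 92) [[1, 0, 31, 0.0], [1, 0, 31, 0.0]]
```

step_arm(
  steps=[
    [10, 3, 0, 0],
    [0, 0, 12, 0],
    [0, 0, 18, 0],
    [0, 0, 12, 0],
    [0, 0, 6, 0],
    [0, 0, 2, 0],
    [0, 0, 0, 0],
  ],
)

```text
time: 12.35
tool_pos: [0.4716, 0.2665, -0.0306]
tool_rot: [0.012, 0.7, 0.714, -0.002]
contact_force: [-0.6, -0.6, -0.5]
gripper_width: 0.797
```

```bash
python3 - <<'E'
from h import *
plan((465.4,271,-33,92))
E
```

```text
now [471.6 266.5 -30.6] yaw 91.1 w 67.7 t 12.35
tool z [ 0.016 -0.02  -1.   ] F [-0.6 -0.6 -0.5]
(465.4, 271, -33, 92) [[5, -6, 2, -0.9]]
```

step_arm(
  steps=[
    [5, -6, 2, -1],
    [0, 0, 0, 0],
    [0, 0, 0, 0],
  ],
)

```text
time: 12.65
tool_pos: [0.4661, 0.2721, -0.0316]
tool_rot: [0.013, 0.693, 0.72, -0.001]
contact_force: [-0.7, -0.2, 0.9]
gripper_width: 0.801
```

step_arm(
  steps=[
    [0, 0, 0, 0],
    [0, 0, 0, 0],
    [0, 0, 0, 0],
    [0, 0, 0, 0],
    [0, 0, 0, 0],
  ],
  claw=0,
)

```text
time: 13.15
tool_pos: [0.4672, 0.2729, -0.03]
tool_rot: [0.013, 0.693, 0.721, 0.001]
contact_force: [1.1, -0.1, -0.2]
gripper_width: 0.392
```

```bash
python3 - <<'E'
from h import *
plan((465.4,271,45,92),(596,91,45,92))
E
```

```text
now [467.2 272.9 -30. ] yaw 92.2 w 33.3 t 13.15
tool z [ 0.021 -0.017 -1.   ] F [ 1.1 -0.1 -0.2]
(465.4, 271, 45, 92) [[-2, 0, -37, 0.1], [-2, 0, -37, 0.1]]
(596, 91, 45, 92) [[-37, 25, 1, 0.0], [-37, 25, 1, 0.0], [-37, 25, 1, 0.0], [-37, 25, 1, 0.0], [-37, 25, 1, 0.0]]
```

step_arm(
  steps=[
    [0, 0, -12, 0],
    [0, 0, -30, 0],
    [-8, 5, -25, 0],
    [-25, 17, -8, 0],
    [-37, 25, 0, 0],
    [-37, 25, 0, 0],
    [-37, 25, 0, 0],
    [-25, 17, 0, 0],
  ],
)

```text
time: 13.95
tool_pos: [0.589, 0.1076, 0.0594]
tool_rot: [0.015, 0.69, 0.723, 0.002]
contact_force: [-0.1, 0.5, 0.0]
gripper_width: 0.394
```

step_arm(
  steps=[
    [-10, 7, 0, 0],
    [0, 0, 0, 0],
  ],
)

```text
time: 14.15
tool_pos: [0.5992, 0.0945, 0.0619]
tool_rot: [0.016, 0.692, 0.722, 0.003]
contact_force: [-0.8, 1.3, -0.6]
gripper_width: 0.392
```

```bash
python3 - <<'E'
from h import *
plan((596,91,40,92),(596,91,-23,92))
E
```

```text
now [599.2  94.5  61.9] yaw 92.4 w 33.3 t 14.15
tool z [ 0.027 -0.017 -0.999] F [-0.8  1.3 -0.6]
(596, 91, 40, 92) [[-3, -4, 22, 0.4]]
(596, 91, -23, 92) [[1, -1, 31, 0.0], [1, -1, 31, 0.0]]
```

step_arm(
  steps=[
    [-3, -5, 12, 0],
    [0, 0, 25, 0],
    [0, 0, 25, 0],
    [0, 0, 15, 0],
    [0, 0, 6, 0],
    [0, 0, 0, 0],
  ],
)

```text
time: 14.75
tool_pos: [0.5921, 0.0952, -0.0243]
tool_rot: [0.015, 0.689, 0.724, 0.003]
contact_force: [0.7, -2.9, 6.2]
gripper_width: 0.391
```

```bash
python3 - <<'E'
from h import *
plan((596,91,-24,92))
E
```

```text
now [592.1  95.2 -24.3] yaw 92.8 w 33.2 t 14.75
tool z [ 0.026 -0.017 -1.   ] F [ 0.7 -2.9  6.2]
(596, 91, -24, 92) [[-4, 4, 0, 0.8]]
```

step_arm(
  steps=[
    [-2, 5, -1, 0],
    [0, 0, 0, 0],
  ],
)

```text
time: 14.95
tool_pos: [0.5975, 0.0946, -0.0224]
tool_rot: [0.016, 0.689, 0.725, 0.003]
contact_force: [0.3, -0.2, -0.5]
gripper_width: 0.39
```

step_arm(
  steps=[
    [0, 0, 0, 0],
    [0, 0, 0, 0],
    [0, 0, 0, 0],
    [0, 0, -10, 0],
    [0, 0, -30, 0],
    [0, 0, -30, 0],
    [0, 0, -10, 0],
    [0, 0, 0, 0],
  ],
  claw=54,
)

```text
time: 15.75
tool_pos: [0.5941, 0.0965, 0.0614]
tool_rot: [0.015, 0.689, 0.725, 0.003]
contact_force: [0.2, 0.1, -0.3]
gripper_width: 0.538
```

```bash
python3 - <<'E'
from h import *
plan((463,366,55,22.4))
plan((457,134,45,-2.4))
E
```

```text
now [594.1  96.5  61.4] yaw 92.9 w 45.8 t 15.75
tool z [ 0.026 -0.016 -1.   ] F [ 0.2  0.1 -0.3]
(463, 366, 55, 22.4) [[31, -13, 0, 7.8], [29, -17, 0, 7.8], [26, -21, 0, 7.8], [23, -24, 0, 7.8], [19, -27, 0, 7.8], [16, -29, 0, 7.8], [11, -31, 0, 7.8], [7, -33, 0, 7.8], [3, -33, 0, 7.8]]
now [594.1  96.5  61.4] yaw 92.9 w 45.8 t 15.75
tool z [ 0.026 -0.016 -1.   ] F [ 0.2  0.1 -0.3]
(457, 134, 45, -2.4) [[4, -11, 1, 7.9], [2, -12, 1, 7.9], [1, -12, 1, 7.9], [-1, -12, 1, 7.9], [-3, -12, 1, 7.9], [-4, -11, 1, 7.9], [-6, -10, 1, 7.9], [-7, -9, 1, 7.9], [-8, -8, 1, 7.9], [-9, -7, 1, 7.9], [-10, -6, 1, 7.9], [-11, -4, 1, 7.9]]
```

step_arm(
  steps=[
    [4, -11, 0, 7.9],
    [2, -12, 0, 7.9],
    [1, -12, 0, 7.9],
    [-1, -12, 0, 7.9],
    [-3, -12, 0, 7.9],
    [-4, -11, 0, 7.9],
    [-6, -10, 1, 7.9],
  ],
  claw=60,
)

```text
time: 16.45
tool_pos: [0.5077, 0.1199, 0.05]
tool_rot: [0.01, 0.953, 0.303, 0.005]
contact_force: [-0.1, -0.0, -0.1]
gripper_width: 0.603
```

step_arm(
  steps=[
    [-7, -9, 1, 7.9],
    [-8, -8, 1, 7.9],
    [-9, -7, 1, 7.9],
    [-10, -6, 1, 7.9],
    [-8, -3, 1, 5],
    [0, 0, 0, 0],
  ],
)

```text
time: 17.05
tool_pos: [0.4465, 0.1369, 0.0343]
tool_rot: [0.009, 1.0, -0.025, 0.001]
contact_force: [0.1, 0.5, -0.3]
gripper_width: 0.602
```

```bash
cat >> h.py <<'E'
def wedge(x,y,r=.06):
    a,w=cloud("wrist"); P=w.reshape(-1,3); P=P[(P[:,2]>.006)&(P[:,2]<.035)&(np.hypot(P[:,0]-x,P[:,1]-y)<r)]
    q=cv2.minAreaRect((P[:,:2]*1000).astype(np.float32)); print("wedge",len(P),np.round(q[0],1),np.round(q[1],1),round(q[2],1)); return a
E
python3 - <<'E'
from h import *
save(wedge(.453,.134),"w6.png")
plan((459,133.4,30,-2.4))
E
```

```text
wedge 4821 [454.3 133. ] [26.1 82.3] 88.0
now [447.  136.8  34.4] yaw -2.8 w 51.3 t 17.1
tool z [ 0.002 -0.019 -1.   ] F [-0.1  0.1 -1.1]
(459, 133.4, 30, -2.4) [[12, 3, 5, -0.4]]
```

step_arm(
  steps=[
    [12, 3, 5, -0.5],
    [0, 0, 20, 0],
    [0, 0, 20, 0],
    [0, 0, 12, 0],
    [0, 0, 6, 0],
    [0, 0, 2, 0],
    [0, 0, 0, 0],
  ],
)

```text
time: 17.8
tool_pos: [0.4622, 0.1309, -0.0334]
tool_rot: [0.009, 1.0, -0.015, 0.002]
contact_force: [0.1, 0.6, -0.1]
gripper_width: 0.604
```

```bash
python3 - <<'E'
from h import *
plan((460,133,-35,-2.2))
E
```

```text
now [462.2 130.9 -33.4] yaw -1.8 w 51.3 t 17.8
tool z [ 0.004 -0.019 -1.   ] F [ 0.1  0.6 -0.1]
(460, 133, -35, -2.2) [[-2, -2, 2, 0.4]]
```

step_arm(
  steps=[
    [-2, -2, 2, 0],
    [0, 0, 0, 0],
  ],
)

```text
time: 18.0
tool_pos: [0.4612, 0.1332, -0.0343]
tool_rot: [0.009, 1.0, -0.015, 0.003]
contact_force: [-0.5, 0.1, 0.5]
gripper_width: 0.6
```

step_arm(
  steps=[
    [0, 0, 0, 0],
    [0, 0, 0, 0],
    [0, 0, 0, 0],
    [0, 0, 0, 0],
    [0, 0, 0, 0],
  ],
  claw=0,
)

```text
time: 18.5
tool_pos: [0.4628, 0.1337, -0.0322]
tool_rot: [0.009, 1.0, -0.015, 0.005]
contact_force: [-0.1, -0.1, -1.0]
gripper_width: 0.282
```

```bash
python3 - <<'E'
from h import *
a=np.radians(-1.2); c=np.array([637,247])
for l in ((-9,-27),(-9,27)):
    print(l,c+[l[0]*np.cos(a)-l[1]*np.sin(a),l[0]*np.sin(a)+l[1]*np.cos(a)])
plan((460,133,40,-2.2),(627,220,40,-1.2))
E
```

```text
(-9, -27) [627.43652851 220.19440333]
(-9, 27) [628.56741919 274.18256023]
now [462.8 133.7 -32.2] yaw -1.7 w 24.0 t 18.5
tool z [ 0.01  -0.018 -1.   ] F [-0.1 -0.1 -1. ]
(460, 133, 40, -2.2) [[-1, 1, -36, 0.2], [-1, 1, -36, 0.2]]
(627, 220, 40, -1.2) [[33, -19, 0, -0.2], [33, -19, 0, -0.2], [33, -18, 0, -0.2], [33, -18, 0, -0.2], [33, -18, 0, -0.2]]
```

step_arm(
  steps=[
    [0, 0, -12, 0],
    [0, 0, -30, 0],
    [6, -3, -25, 0],
    [22, -12, -6, 0],
    [33, -18, 0, 0],
    [33, -18, 0, 0],
    [30, -17, 0, 0],
    [18, -10, 0, 0],
  ],
)

```text
time: 19.3
tool_pos: [0.6096, 0.2107, 0.0487]
tool_rot: [0.009, 1.0, -0.016, 0.006]
contact_force: [-0.4, -0.2, 0.0]
gripper_width: 0.281
```

step_arm(
  steps=[
    [7, -4, 0, 0],
    [0, 0, 0, 0],
  ],
)

```text
time: 19.5
tool_pos: [0.6191, 0.2157, 0.0503]
tool_rot: [0.008, 1.0, -0.015, 0.007]
contact_force: [0.2, -0.8, -0.5]
gripper_width: 0.281
```

```bash
python3 - <<'E'
from h import *
plan((627.5,220,40,-1.2),(627.5,220,-24,-1.2))
E
```

```text
now [619.1 215.7  50.3] yaw -1.7 w 23.9 t 19.5
tool z [ 0.013 -0.017 -1.   ] F [ 0.2 -0.8 -0.5]
(627.5, 220, 40, -1.2) [[8, -5, 10, -0.5]]
(627.5, 220, -24, -1.2) [[0, -1, 32, -0.0], [0, -1, 32, -0.0]]
```

step_arm(
  steps=[
    [8, -4, 3, -0.5],
    [2, -2, 15, 0],
    [0, 0, 25, 0],
    [0, 0, 16, 0],
    [0, 0, 8, 0],
    [0, 0, 3, 0],
    [0, 0, 0, 0],
  ],
)

```text
time: 20.2
tool_pos: [0.6263, 0.2185, -0.0254]
tool_rot: [0.009, 1.0, -0.011, 0.004]
contact_force: [0.4, -0.1, -0.1]
gripper_width: 0.286
```

```bash
python3 - <<'E'
from h import *
plan((627.5,220,-25,-1.2))
E
```

```text
now [626.3 218.5 -25.4] yaw -1.2 w 24.3 t 20.2
tool z [ 0.008 -0.018 -1.   ] F [ 0.4 -0.1 -0.1]
(627.5, 220, -25, -1.2) [[1, -2, 0, -0.0]]
```

step_arm(
  steps=[
    [0, -2, 0, 0],
    [0, 0, 0, 0],
    [0, 0, 0, 0],
    [0, 0, -10, 0],
    [0, 0, -30, 0],
    [0, 0, -30, 0],
    [0, 0, -10, 0],
    [0, 0, 0, 0],
  ],
  claw=38,
)

```text
time: 21.0
tool_pos: [0.6282, 0.223, 0.0635]
tool_rot: [0.008, 1.0, -0.011, 0.008]
contact_force: [-0.3, -0.2, 0.4]
gripper_width: 0.38
```

```bash
python3 - <<'E'
from h import *
plan((467,369,50,22.4))
E
```

```text
now [628.2 223.   63.5] yaw -1.2 w 32.3 t 21.0
tool z [ 0.015 -0.017 -1.   ] F [-0.3 -0.2  0.4]
(467, 369, 50, 22.4) [[-33, -29, 2, -4.7], [-30, -31, 2, -4.7], [-28, -34, 2, -4.7], [-25, -36, 2, -4.7], [-22, -38, 2, -4.7]]
```

step_arm(
  steps=[
    [-15, -14, 0, -3],
    [-30, -29, 1, -4],
    [-30, -31, 1, -4],
    [-28, -34, 2, -4],
    [-20, -31, 2, -4],
    [-12, -20, 2, -4],
    [-5, -8, 0, 0],
    [0, 0, 0, 0],
  ],
  claw=60,
)

```text
time: 21.8
tool_pos: [0.4466, 0.3709, 0.0396]
tool_rot: [0.011, 0.979, 0.201, -0.002]
contact_force: [0.9, -0.9, -1.4]
gripper_width: 0.601
```

```bash
python3 - <<'E'
from h import *
save(wedge(.460,.366),"w7.png")
plan((467,369,30,22.4))
E
```

```text
wedge 4693 [463.  365.6] [81.5 26.1] 22.6
now [447.  370.5  39.6] yaw 23.2 w 51.2 t 21.85
tool z [ 0.001 -0.023 -1.   ] F [0.5 0.1 0.2]
(467, 369, 30, 22.4) [[18, 9, 10, 0.8]]
```

step_arm(
  steps=[
    [19, 10, 6, 0.7],
    [0, 1, 20, 0],
    [0, 0, 22, 0],
    [0, 0, 12, 0],
    [0, 0, 7, 0],
    [0, 0, 3, 0],
    [0, 0, 0, 0],
  ],
)

```text
time: 22.55
tool_pos: [0.4763, 0.3624, -0.0317]
tool_rot: [0.011, 0.982, 0.19, 0.001]
contact_force: [-0.9, -0.4, 0.4]
gripper_width: 0.601
```

```bash
python3 - <<'E'
from h import *
plan((469.5,368.3,-35,22.6))
E
```

```text
now [476.3 362.4 -31.7] yaw 21.9 w 51.1 t 22.55
tool z [ 0.005 -0.022 -1.   ] F [-0.9 -0.4  0.4]
(469.5, 368.3, -35, 22.6) [[-4, -8, 3, -0.7]]
```

step_arm(
  steps=[
    [-4, -8, 2, -0.7],
    [0, 0, 1, 0],
    [0, 0, 0, 0],
  ],
)

```text
time: 22.85
tool_pos: [0.4704, 0.3698, -0.0329]
tool_rot: [0.011, 0.98, 0.196, 0.002]
contact_force: [-1.0, 0.1, 0.0]
gripper_width: 0.596
```

step_arm(
  steps=[
    [0, 0, 0, 0],
    [0, 0, 0, 0],
    [0, 0, 0, 0],
    [0, 0, 0, 0],
    [0, 0, 0, 0],
  ],
  claw=0,
)

```text
time: 23.35
tool_pos: [0.4712, 0.3708, -0.0311]
tool_rot: [0.01, 0.98, 0.197, 0.004]
contact_force: [0.1, 0.3, -0.1]
gripper_width: 0.287
```

```bash
python3 - <<'E'
from h import *
plan((469,368,40,22.4),(628.5,274,45,-1.2))
E
```

```text
now [471.2 370.8 -31.1] yaw 22.7 w 24.4 t 23.35
tool z [ 0.011 -0.019 -1.   ] F [ 0.1  0.3 -0.1]
(469, 368, 40, 22.4) [[-1, 2, -36, 0.1], [-1, 2, -36, 0.1]]
(628.5, 274, 45, -1.2) [[22, 30, 0, 4.7], [25, 28, 0, 4.7], [27, 25, 0, 4.7], [29, 23, 0, 4.7], [31, 21, 0, 4.7]]
```

step_arm(
  steps=[
    [0, 0, -12, 0],
    [0, 0, -30, 0],
    [5, 6, -26, 2],
    [16, 21, -8, 4],
    [24, 28, 0, 4.7],
    [27, 25, 0, 4.7],
    [27, 21, 0, 4.7],
    [20, 14, 0, 3.5],
  ],
)

```text
time: 24.15
tool_pos: [0.6146, 0.284, 0.0568]
tool_rot: [0.009, 1.0, -0.013, 0.007]
contact_force: [-0.2, -0.7, -0.1]
gripper_width: 0.283
```

step_arm(
  steps=[
    [10, 7, 0, 0],
    [0, 0, 0, 0],
  ],
)

```text
time: 24.35
tool_pos: [0.6276, 0.2745, 0.0589]
tool_rot: [0.009, 1.0, -0.014, 0.008]
contact_force: [-1.6, 0.1, 0.1]
gripper_width: 0.284
```

```bash
python3 - <<'E'
from h import *
plan((628.5,275,45,-1.2),(628.5,275,-23,-1.2))
E
```

```text
now [627.6 274.5  58.9] yaw -1.6 w 24.1 t 24.35
tool z [ 0.015 -0.018 -1.   ] F [-1.6  0.1  0.1]
(628.5, 275, 45, -1.2) [[1, -1, 14, -0.4]]
(628.5, 275, -23, -1.2) [[-1, -1, 34, -0.0], [-1, -1, 34, -0.0]]
```

step_arm(
  steps=[
    [2, -2, 12, -0.4],
    [0, -1, 25, 0],
    [0, -1, 25, 0],
    [0, 0, 14, 0],
    [0, 0, 6, 0],
    [0, 0, 2, 0],
    [0, 0, 0, 0],
  ],
)

```text
time: 25.05
tool_pos: [0.6279, 0.2824, -0.0245]
tool_rot: [0.009, 1.0, -0.005, 0.008]
contact_force: [-0.8, -0.6, 0.5]
gripper_width: 0.287
```

```bash
python3 - <<'E'
from h import *
plan((628.5,275,-24,-1.2))
E
```

```text
now [627.9 282.4 -24.5] yaw -0.5 w 24.4 t 25.05
tool z [ 0.016 -0.018 -1.   ] F [-0.8 -0.6  0.5]
(628.5, 275, -24, -1.2) [[1, 7, 0, 0.7]]
```

step_arm(
  steps=[
    [0, 7, -1, 0],
    [0, 1, 0, 0],
    [0, 0, 0, 0],
  ],
)

```text
time: 25.35
tool_pos: [0.6277, 0.2749, -0.0224]
tool_rot: [0.009, 1.0, -0.004, 0.009]
contact_force: [-0.3, -0.2, -0.4]
gripper_width: 0.282
```

step_arm(
  steps=[
    [0, 0, 0, 0],
    [0, 0, 0, 0],
    [0, 0, 0, 0],
    [0, 0, -10, 0],
    [0, 0, -30, 0],
    [0, 0, -40, 0],
    [0, 0, -40, 0],
    [0, 0, -40, 0],
  ],
  claw=38,
)

```text
time: 26.15
tool_pos: [0.6191, 0.2758, 0.1345]
tool_rot: [0.011, 1.0, -0.004, 0.0]
contact_force: [1.1, 0.1, -0.3]
gripper_width: 0.379
```

```bash
python3 - <<'E'
from h import *
a,w=cloud("wrist"); save(a,"w8.png")
P=w.reshape(-1,3); 
plan((440,-311,150,2.9))
E
```

```text
now [623.7 277.6 144.5] yaw -0.4 w 32.5 t 26.2
tool z [ 0.014 -0.018 -1.   ] F [3.  1.4 5.1]
(440, -311, 150, 2.9) [[-13, 42, 0, -0.2], [-13, 42, 0, -0.2], [-13, 42, 0, -0.2], [-13, 42, 0, -0.2], [-14, 42, 0, -0.2], [-14, 42, 0, -0.2], [-14, 42, 0, -0.2], [-14, 42, 0, -0.2], [-14, 42, 0, -0.2], [-14, 42, 0, -0.2], [-15, 42, 0, -0.2], [-15, 42, 0, -0.2], [-15, 41, 0, -0.2], [-15, 41, 0, -0.2]]
```

View pics/w8.png

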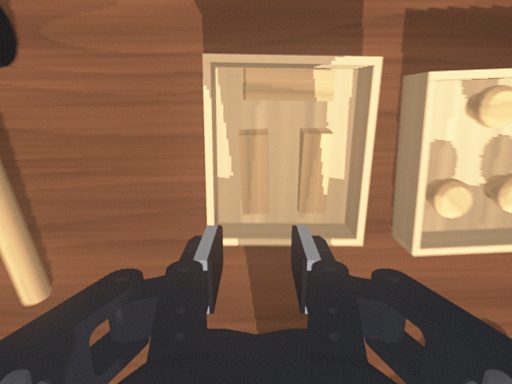

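Both loose wedges lie flat in the wedge tray at (254,172) and (314,172), and both knobs stand in the knob tray at (453,197) and about (510,192). Now the lid.

step_arm(
  steps=[
    [-7, 20, 0, -0.3],
    [-11, 35, 0, -0.3],
    [-13, 42, 0, -0.3],
    [-13, 42, 0, -0.3],
    [-13, 42, 0, -0.3],
    [-14, 42, 0, -0.3],
    [-14, 42, 0, -0.3],
    [-14, 42, 0, -0.3],
  ],
  claw=60,
)

```text
time: 27.0
tool_pos: [0.5327, -0.0345, 0.1603]
tool_rot: [0.007, 1.0, 0.024, 0.018]
contact_force: [0.5, -0.4, 0.4]
gripper_width: 0.599
```

step_arm(
  steps=[
    [-14, 42, 0, -0.3],
    [-14, 42, 0, -0.3],
    [-14, 42, 0, -0.3],
    [-14, 40, 0, -0.3],
    [-12, 35, 0, -0.3],
    [-8, 25, 0, 0],
    [-4, 12, 0, 0],
    [0, 0, 0, 0],
  ],
)

```text
time: 27.8
tool_pos: [0.4627, -0.2914, 0.1684]
tool_rot: [0.011, 0.999, 0.034, 0.023]
contact_force: [-0.2, 0.9, -0.0]
gripper_width: 0.605
```

```bash
python3 - <<'E'
from h import *
plan((440,-311,145,2.9))
a,w=cloud("wrist"); save(a,"w9.png")
P=w.reshape(-1,3); P=P[(P[:,2]>.09)&(P[:,2]<.13)&(P[:,0]>.35)]
print(len(P))
for x in np.arange(.40,.49,.01):
    k=abs(P[:,0]-x)<.005; Q=P[k]
    if len(Q): print(round(x,3),len(Q),Q[:,1].min(),Q[:,1].max(),Q[:,2].max())
E
```

```text
now [ 462.7 -291.4  168.4] yaw 4.0 w 51.4 t 27.8
tool z [ 0.047 -0.02  -0.999] F [-0.2  0.9 -0. ]
(440, -311, 145, 2.9) [[-25, 17, 23, 1.1]]
83205
0.41 29 -0.3206815759333622 -0.3070971045559259 0.11489032265978852
0.42 260 -0.3229062094499227 -0.3038556896243622 0.11720690902746045
0.43 302 -0.32318573039015364 -0.3032460405574544 0.11779294135551993
0.44 303 -0.32221180149686524 -0.30250829334416607 0.11697123212911759
0.45 312 -0.32243061175948284 -0.3023607255438545 0.11700132403400662
0.46 378 -0.3215934593261197 -0.1521874047728857 0.11712998016443563
0.47 2597 -0.3889218844449278 -0.1515334453912792 0.11740420621116485
0.48 5264 -0.4703560960363541 -0.15091238010425673 0.11417107851276384
```

step_arm(
  steps=[
    [-12, 10, 8, 1],
    [-13, 10, 8, 0],
    [0, 0, 12, 0],
    [0, 0, 20, 0],
    [0, 0, 12, 0],
    [0, 0, 5, 0],
    [0, 0, 0, 0],
  ],
)

```text
time: 28.55
tool_pos: [0.4471, -0.305, 0.1006]
tool_rot: [0.009, 0.999, 0.031, 0.025]
contact_force: [0.2, 0.5, 0.6]
gripper_width: 0.6
```

```bash
python3 - <<'E'
from h import *
plan((440,-313.5,49,2.9))
E
```

```text
now [ 447.1 -305.   100.6] yaw 3.6 w 51.0 t 28.55
tool z [ 0.051 -0.017 -0.999] F [0.2 0.5 0.6]
(440, -313.5, 49, 2.9) [[-5, 3, 26, 0.3], [-5, 4, 26, 0.3]]
```

step_arm(
  steps=[
    [-8, 6, 4, 0.6],
    [-1, 1, 12, 0],
    [-1, 0, 14, 0],
    [0, 0, 10, 0],
    [0, 0, 5, 0],
    [0, 0, 0, 0],
  ],
)

```text
time: 29.15
tool_pos: [0.4401, -0.3144, 0.0526]
tool_rot: [0.01, 0.999, 0.025, 0.026]
contact_force: [0.3, -0.5, 0.4]
gripper_width: 0.6
```

```bash
python3 - <<'E'
from h import *
plan((440,-313.5,49,2.9))
E
```

```text
now [ 440.1 -314.4   52.6] yaw 2.9 w 51.0 t 29.15
tool z [ 0.053 -0.018 -0.998] F [ 0.3 -0.5  0.4]
(440, -313.5, 49, 2.9) [[0, -1, 4, 0.0]]
```

step_arm(
  steps=[
    [0, 0, 3, 0],
    [0, 0, 0, 0],
    [0, 0, 0, 0],
    [0, 0, 0, 0],
    [0, 0, 0, 0],
    [0, 0, 0, 0],
    [0, 0, 0, 0],
  ],
  claw=0,
)

```text
time: 29.85
tool_pos: [0.4403, -0.3128, 0.0497]
tool_rot: [0.008, 0.999, 0.025, 0.026]
contact_force: [-0.4, 0.1, -1.3]
gripper_width: 0.211
```

```bash
cat >> h.py <<'E'
def lidangle():
    """lid plane from scene camera: angle from depth points of the lid board around hinge"""
    th=np.radians(2.9); ex=np.array([np.cos(th),np.sin(th)]); ey=np.array([-ex[1],ex[0]])
    for cam in ("scene","top"):
        a,w=cloud(cam); d=w[...,:2]-np.array([.543,-.307]); A=.1265-d@ex; B=d@ey; Z=w[...,2]-.100
        r=np.hypot(A,Z); g=np.degrees(np.arctan2(Z,A))
        k=(r>.03)&(r<.195)&(abs(B)<.15)&(abs(B)>.06)&(g>3)&(g<90)&(Z>.008)
        if k.sum()<50: print(cam,"few",k.sum()); continue
        p=np.polyfit(r[k],np.sin(np.radians(g[k]))*r[k],1)
        # robust: line fit in (A,Z)
        l=cv2.fitLine(np.c_[A[k],Z[k]].astype(np.float32),cv2.DIST_HUBER,0,.01,.01).ravel()
        print(cam,k.sum(),"line angle",round(float(np.degrees(np.arctan2(l[1],l[0])))%180,1),"median polar",round(float(np.median(g[k])),1)); save(a,cam+"_lid.png")
E
python3 - <<'E'
from h import *
plan((440,-313.5,49,2.9))
T=tool(); H=np.array([.543,-.307])+.1265*np.array([np.cos(np.radians(2.9)),np.sin(np.radians(2.9))])
print("hinge",H)
th=np.radians(2.9)
for g in range(0,61,4):
    r=.230; q=np.radians(g); a=r*(1-np.cos(q))+.006*np.sin(q); z=r*np.sin(q)+.006*(np.cos(q)-1)
    print(g,round(1000*a,1),round(1000*z,1))
E
```

```text
now [ 440.3 -312.8   49.7] yaw 2.9 w 17.9 t 29.85
tool z [ 0.052 -0.015 -0.999] F [-0.4  0.1 -1.3]
(440, -313.5, 49, 2.9) [[0, 1, 1, 0.0]]
hinge [ 0.669338   -0.30059999]
0 0.0 0.0
4 1.0 16.0
8 3.1 32.0
12 6.3 47.7
16 10.6 63.2
20 15.9 78.3
24 22.3 93.0
28 29.7 107.3
32 38.1 121.0
36 47.5 134.0
40 57.7 146.4
44 68.7 158.1
48 80.6 168.9
52 93.1 178.9
56 106.4 188.0
60 120.2 196.2
```

step_arm(
  steps=[
    [1, 0, -4, 0],
    [1, 0, -8, 0],
    [1, 0, -8, 0],
    [1, 0, -8, 0],
    [2, 0, -8, 0],
    [2, 0, -8, 0],
    [2, 0, -6, 0],
    [0, 0, 0, 0],
  ],
)

```text
time: 30.65
tool_pos: [0.4484, -0.3125, 0.1044]
tool_rot: [0.01, 0.999, 0.026, 0.026]
contact_force: [2.4, -1.9, -5.1]
gripper_width: 0.211
```

```bash
cat >> h.py <<'E'
def arc(targets, p0=(440.3,-312.8,49.7), R0=232.):
    T=tool(); p=T[:3,3]*1000; t=np.radians(2.9); ex=np.array([np.cos(t),np.sin(t),0])
    a=(p-np.array(p0))@ex; dz=p[2]-p0[2]; A=R0-a; Z=dz+6
    print("angle",round(np.degrees(np.arctan2(Z,A)-np.arctan2(6,R0)),1),"radius err",round(np.hypot(A,Z)-np.hypot(R0,6),1),"w",round(state()["gripper_width"],3),"t",state()["time"])
    for g in targets:
        q=np.radians(g); aa=R0*(1-np.cos(q))+6*np.sin(q); zz=R0*np.sin(q)+6*(np.cos(q)-1)
        n=np.array(p0)+ex*aa+[0,0,zz]; v=T[:3,:3].T@(n-p); print(g,np.round(v,1)); p=n
E
python3 - <<'E'
from h import *
plan(); arc(range(14,61,4)); print(state()["ft_torque"])
E
```

```text
now [ 448.4 -312.5  104.4] yaw 3.0 w 17.9 t 30.65
tool z [ 0.052 -0.018 -0.998] F [ 2.4 -1.9 -5.1]
angle 13.7 radius err -0.1 w 0.211 t 30.65
14 [ 0.3 -0.1 -1.2]
18 [  5.6   0.3 -15.2]
22 [  6.7   0.3 -14.7]
26 [  7.7   0.3 -14.2]
30 [  8.7   0.3 -13.7]
34 [  9.6   0.3 -13. ]
38 [ 10.5   0.3 -12.3]
42 [ 11.3   0.3 -11.6]
46 [ 12.1   0.2 -10.8]
50 [12.8  0.2 -9.9]
54 [13.5  0.2 -9. ]
58 [14.1  0.2 -8. ]
[-0.20129448  0.25408119  0.01026725]
```

Lid is being lifted cleanly (force about 5 N). Continuing.

step_arm(
  steps=[
    [2, 0, -6, 0],
    [3, 0, -8, 0],
    [3, 0, -7, 0],
    [3, 0, -7, 0],
    [4, 0, -7, 0],
    [4, 0, -7, 0],
    [4, 0, -6, 0],
    [0, 0, 0, 0],
  ],
)

```text
time: 31.45
tool_pos: [0.4682, -0.3117, 0.154]
tool_rot: [0.011, 0.999, 0.026, 0.023]
contact_force: [2.0, -3.5, -5.4]
gripper_width: 0.216
```

```bash
python3 - <<'E'
from h import *
plan(); arc(range(30,61,4)); lidangle()
E
```

```text
now [ 468.2 -311.7  154. ] yaw 3.0 w 18.4 t 31.45
tool z [ 0.047 -0.021 -0.999] F [ 2.  -3.5 -5.4]
angle 26.9 radius err -0.1 w 0.216 t 31.45
30 [  6.6  -0.1 -10.6]
34 [  9.6   0.3 -13.1]
38 [ 10.4   0.3 -12.4]
42 [ 11.3   0.3 -11.6]
46 [ 12.1   0.3 -10.8]
50 [12.8  0.3 -9.9]
54 [13.4  0.2 -9. ]
58 [14.   0.2 -8.1]
scene 2309 line angle 26.4 median polar 33.5
top 3777 line angle 26.3 median polar 32.2
```

step_arm(
  steps=[
    [4, 0, -6, 0],
    [5, 0, -7, 0],
    [5, 0, -6, 0],
    [5, 0, -6, 0],
    [5, 0, -6, 0],
    [5, 0, -6, 0],
    [5, 0, -5, 0],
    [0, 0, 0, 0],
  ],
)

```text
time: 32.35
tool_pos: [0.4949, -0.3104, 0.1935]
tool_rot: [0.011, 1.0, 0.025, 0.015]
contact_force: [-0.6, -4.2, -4.4]
gripper_width: 0.215
```

```bash
python3 - <<'E'
from h import *
plan(); arc(range(44,61,4)); lidangle()
E
```

```text
now [ 494.9 -310.4  193.5] yaw 2.9 w 18.3 t 32.35
tool z [ 0.031 -0.021 -0.999] F [-0.6 -4.2 -4.4]
angle 38.7 radius err 0.1 w 0.215 t 32.35
44 [ 15.1  -0.  -15.3]
48 [ 12.3   0.2 -10.6]
52 [13.   0.2 -9.7]
56 [13.6  0.2 -8.8]
60 [14.2  0.2 -7.8]
scene 2638 line angle 38.1 median polar 45.1
top 3055 line angle 38.0 median polar 44.0
```

step_arm(
  steps=[
    [5, 0, -5, 0],
    [6, 0, -6, 0],
    [6, 0, -6, 0],
    [6, 0, -5, 0],
    [6, 0, -5, 0],
    [6, 0, -5, 0],
    [5, 0, -4, 0],
    [0, 0, 0, 0],
  ],
)

```text
time: 33.25
tool_pos: [0.526, -0.3088, 0.2244]
tool_rot: [0.01, 1.0, 0.025, 0.004]
contact_force: [-2.4, -4.0, -3.5]
gripper_width: 0.214
```

```bash
python3 - <<'E'
from h import *
plan(); arc([52,54,56,58,60,60.5]); lidangle()
E
```

```text
now [ 526.  -308.8  224.4] yaw 2.9 w 18.2 t 33.25
tool z [ 0.009 -0.019 -1.   ] F [-2.4 -4.  -3.5]
angle 49.5 radius err 0.4 w 0.214 t 33.25
52 [ 8.1 -0.2 -5.7]
54 [ 6.6  0.1 -4.7]
56 [ 6.8  0.1 -4.4]
58 [ 6.9  0.1 -4.2]
60 [ 7.1  0.1 -3.9]
60.5 [ 1.8  0.  -0.9]
scene 2889 line angle 48.9 median polar 56.0
top 2089 line angle 49.0 median polar 55.3
```

step_arm(
  steps=[
    [5, 0, -4, 0],
    [6, 0, -4, 0],
    [7, 0, -4, 0],
    [7, 0, -4, 0],
    [6, 0, -4, 0],
    [5, 0, -3, 0],
    [0, 0, 0, 0],
    [0, 0, 0, 0],
  ],
)

```text
time: 34.15
tool_pos: [0.5539, -0.3072, 0.2438]
tool_rot: [0.007, 1.0, 0.023, -0.005]
contact_force: [-0.5, -4.4, -3.8]
gripper_width: 0.21
```

```bash
python3 - <<'E'
from h import *
plan(); arc([60,60.5]); lidangle(); print(state()["joint_vel"])
E
```

```text
now [ 553.9 -307.2  243.8] yaw 2.6 w 17.8 t 34.15
tool z [-0.009 -0.015 -1.   ] F [-0.5 -4.4 -3.8]
angle 57.9 radius err 0.3 w 0.21 t 34.15
60 [ 7.4 -0.1 -3.9]
60.5 [ 1.8  0.  -1. ]
scene 3000 line angle 57.4 median polar 64.4
top 1302 line angle 57.5 median polar 63.8
[ 0.00062333  0.00031995 -0.00169322 -0.00119286 -0.00086541 -0.00099692]
```

step_arm(
  steps=[
    [5, 0, -3, 0],
    [4, 0, -2, 0],
    [0, 0, 0, 0],
    [0, 0, 0, 0],
  ],
)

```text
time: 34.65
tool_pos: [0.5606, -0.3068, 0.2476]
tool_rot: [0.007, 1.0, 0.022, -0.007]
contact_force: [-2.6, -4.6, -2.4]
gripper_width: 0.211
```

```bash
python3 - <<'E'
from h import *
plan(); arc([60]); lidangle(); lidangle(); plan(); print(np.round(state()["joint_vel"],4))
a=cv2.imread("pics/top_lid.png"); b=cv2.imread("pics/scene_lid.png")
cv2.imwrite("pics/fin.png",np.hstack([cv2.resize(a[90:290,60:512],(400,300)),cv2.resize(b[60:300,40:440],(400,300))]))
E
```

```text
now [ 560.6 -306.8  247.6] yaw 2.6 w 17.9 t 34.65
tool z [-0.014 -0.014 -1.   ] F [-2.6 -4.6 -2.4]
angle 59.8 radius err 0.4 w 0.211 t 34.65
60 [ 0.8 -0.1 -0. ]
scene 3014 line angle 59.3 median polar 66.3
top 1137 line angle 59.4 median polar 65.8
scene 3025 line angle 59.3 median polar 66.3
top 1134 line angle 59.4 median polar 65.7
now [ 560.7 -306.8  247.7] yaw 2.6 w 18.0 t 34.85
tool z [-0.014 -0.014 -1.   ] F [-2.5 -5.  -3.4]
[-0.0012  0.0009 -0.0013 -0.0011  0.0005 -0.0007]
```

View pics/fin.png

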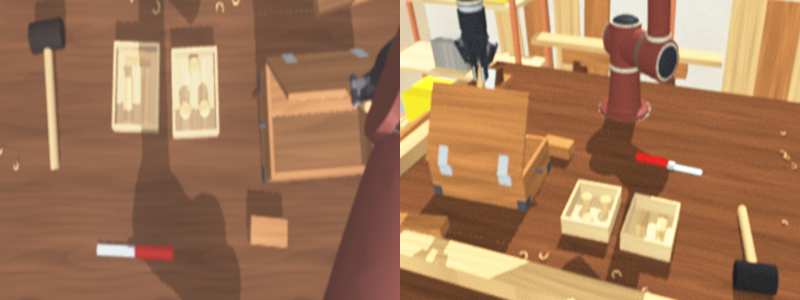

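The picture shows three knobs in the right tray (about 193,92) and the wedges in the left tray (about 135,88). The mallet, chisel and offcut are where they were, and the lid stands open, held by the gripper at about 59.4° and still. I'm handing in.

```bash
python3 -c "
from h import *
print(job_done())"
```

```text
the job is handed in; nothing more can be done
None
```

The job is done and handed in at about 35 s on the robot's clock. Both loose knobs are in the knob tray, both loose wedges are in the wedge tray, and the gripper is holding the lid open.

- **Lid:** The last checks put it at 59.3–59.4° from the two cameras' depth and 59.8° from the arm's own position. It did not change between two readings, the joints were still, and the force on the tool was about 6 N.
- **Trays and other items:** The wrist picture shows the two wedges lying flat and the knobs standing in their tray. The final picture shows all three knobs in the tray, and the mallet, chisel and offcut look unmoved by eye.
- **Disagreement with the spec:** The shut fingertips are about 39 mm behind the reported TCP, not at it. The first two tries at the first knob therefore closed above it without touching it. I measured the offset with two cameras and used it for the rest of the job.
- **Tool tilt:** The tool's tilt drifted by up to about 3° during the moves. This caused no trouble.

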